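# Brace the square jar in the opening stand and unscrew its cap

### The arm

A 6-joint arm with a two-finger parallel gripper is mounted at the origin on the work surface; the furniture and walls round the work are solid. World frame = base frame: x ahead of the robot, y to its left, z up, the work surface at z = 0. Lengths are in m, angles in rad, forces in N, time in s.
With the tool pointing down it reaches from about 0.35 to 0.85 m from the base axis. Payload 8.1 kg.
Tool frame: the origin (TCP) lies at the centre of the arm's flange, where the gripper is bolted on; the fingertips stand 186 mm ahead of it and the grasp point (between the pads) lies 167 mm ahead of it; z points along the fingers, y is the line along which they close (so a half turn about z gives the same grasp; the last joint's range is limited). The gripper opens to 93 mm and grips with 3 to 60 N. Pads are 15 mm wide; open, the fingers measure 128 mm over their backs; the gripper's body (75 mm by 188 mm) begins 65 mm behind the grasp point.
Start: joints at [-1.429, 0.13, 1.488, -0, 1.523, -0.085], TCP at [0.135, -0.585, 0.405] pointing down, gripper open.
Joint ranges: [-2.96, 2.96], [-0.89, 2.26], [0.02, 2.5], [-1.34, 4.48], [0, 2.73], [-2.66, 2.66]. Speed limits (rad/s): [2.39, 2.39, 2.79, 3.14, 3.14, 3.14].

### API

Orientations are given as a rotation vector (axis times angle).
In Python, from plant import robot gives the robot as it stands.
- The arm moves only by the tool apply_moves, never from a script. Its argument "series" is a list of rows, each a list of 2 entries, a list of its own where there are three numbers: the shift along the tool's x, y, z in mm, then the turn, a rotation vector about the tool's x, y, z in rad. A call has 1 to 12 rows; each row shifts and turns the commanded pose from where the row before left it, along the tool's axes as they then stand; what a row does not reach is not made up. A row lasts 1/12 s, in which the tool goes at most 41.7 mm and 7.16 degrees, less where a joint would pass 70% of its speed; a pose out of reach is approached as far as the arm can. A call is refused whole if a number of a shift passes 41.7 or a number of a turn 0.125, either way. A call with a gripper value outside its range is refused whole. "claw" is the opening, from 0 (shut) to 1 (fully open), set as the call begins (left out, the last holds). The fingers move at their own pace and stop on an object; "newtons" is the grip in N (left out, the last holds). Time passes only in rows, so rows that do not move let the fingers close. It gives the time, the measured TCP pose, the force, the opening and the grip force at its end, in the units of the state.
- robot.read_state(): the state, without advancing time (a new reading comes with each control period).
- robot.read_camera(name): name is "scene" or "side" or "wrist"; returns (picture, depth): 480x640x3 uint8, blue, green, red; 480x640 float32, m along the optical axis (not along the pixel's ray), 0 where there is no reading.
- robot.calibration(name): a dict with "fx", "fy", "cx", "cy" (pixels), "extrinsics" (4x4, takes a point from world to camera coordinates). Camera axes: x right, y down, z forward; pixel columns grow to the right and rows downward; lengths in m; the calibration is good to about 2 mm. The wrist camera is an equidistant fisheye: a pixel r from the principal point sees the ray r / f radians off the axis. A picture is of the moment at which its call begins: read the wrist's pose just before it. calibration takes no time and is no camera call; for the wrist camera it gives the pose at the moment of the call.
- robot.close_job(): hands the job in; it is judged then, once.
The state is a dict: "t": time; "q": joint angles; "dq": joint speeds; "joint_torque": joint torques, N m; "tool_pos": TCP position; "orientation": TCP orientation; "force": force on the tool from outside, world axes, zero at the start; "wrist_torque": the same for the moment, N m; "opening": finger opening in m; "gripper_force": force on a finger pad.
Only numpy, scipy, OpenCV 4.12 (cv2) and the standard library are available. Lean on these libraries where they do the work, as an engineer would, in place of code of your own. Each camera call takes 0.05 s, during which the arm holds its last target. There are 200 camera calls.

### The job

The white square jar stands in the grey jar-opening stand, whose bottom-hinged front gate hangs ajar. Push the gate fully up so that it braces the jar, then unscrew the tight steel cap anticlockwise just until its threads let go and lift it straight up without lifting the jar out of the stand. Finish while still holding the cap level, a couple of centimetres clear above the open jar, and leave the other things on the worktop as they are.

Things in the scene. Friction and masses are not known exactly. Their poses are not given: they have to be found in the camera images.
- stand: grey jar-opening stand fixed to the worktop: plinth 108 (its x) x 115 x 34 mm high, rubber-faced back rest at its x = +32 mm, 89 mm high, and a gate on its -x side. Origin: on the worktop below the middle of the bay; z up. +x points from gate to back rest; the gate is pushed shut towards +x.
- gate (a joint): gate hinge, at stand x = -37 mm, 12 mm above the worktop. 0 = upright, fully up (then the 62 mm jar has 1.5 mm of play); grows as it tips outward to 1.0 rad; starts 0.38 to 0.6. Friction hinge: stays where left; pushing it up takes 3 to 10 N at the bar. With the gate not up the jar tends to turn with its cap.
- gate_bar (a point): middle of the gate's steel bar handle, 10 mm thick, 68 mm long along the stand's y, 22 mm off the gate's outer face. Push its outer (-x) side with shut fingers reaching below it, rising with it along its arc (a level push may jam). Gate up: it lies at stand x = -64 mm, 84 mm above the worktop; ajar it is lower and farther out.
- jar_center (a point): white ceramic jar, loose, about 0.5 kg: centre of its square body, 62 x 62 x 62 mm, standing on the plinth (34 mm above the worktop). Shoulder up to 73 mm, neck 40 mm diameter, rim 98 mm above the jar's underside. Axes square with the body, z up. Starts up to 6 mm off the bay's middle, turned up to 4 degrees.
- cap_center (a point): steel screw cap, 56 mm diameter, 26 mm high, about 60 g: its centre, half-way up. Screwed on it is 95 mm above the jar's underside (129 mm above worktop); its skirt reaches 16 mm below the rim. Turned anticlockwise from above, stiff at first, it comes free at about 60 degrees, stop at about 95 (75 is good). Its axes start parallel to the jar's.
- salt_shaker: salt shaker, 44 mm diameter, 90 mm tall, bystander; origin at its underside
- pepper_mill: wooden pepper mill, 58 mm diameter, 150 mm tall, bystander; origin at its underside
- tumbler: glass tumbler on a cork coaster, 76 mm diameter, 86 mm tall, bystander; origin at its underside
Not all that is in view belongs to the job. Of the things like the part that bears cap_center, leave any that is turquoise; of the rest the smaller one is meant.

How it is judged:
By the outcome, as a careful person would: the job done as asked, in the order asked, and still so for the second after the job is handed in, while the arm keeps its last pose, push and grip.
It also fails if it takes over 45 s, if anything falls off the work surface, if the arm or the gripper's body presses on something with over 40 N, if the wrist force passes 120 N, or if a joint passes its speed limit or range.

## Working session

There is one attempt and no reset: what is moved stays moved. The work goes in short steps, Python scripts to look and compute and a tool call to move; the robot and the scene stay as the last step left them, time stands still between calls to the robot, and variables do not carry over. Pictures are saved under pics/ and viewed, at most 10 in all, crops included, and the job is handed in when it is done.

Besides the shell and the picture viewer there is one more tool, called after "Emit:" as name(argument=value, ...), one argument or row to a line, values as JSON. apply_moves: Moves the arm, as the interface text tells. Its arguments: {"type":"object","properties":{"series":{"type":"array"},"claw":{"type":"number"},"newtons":{"type":"number"}},"required":["series"]}

```bash
mkdir -p pics; python3 - <<'E'
from plant import robot
import cv2,numpy as np
s=robot.read_state();print(s)
ims=[]
for n in("scene","side"):
    p,d=robot.read_camera(n);cv2.imwrite(f"pics/{n}0.png",p);np.save(f"{n}0.npy",d);c=robot.calibration(n);print(n,c["fx"],c["cx"],c["cy"],c["extrinsics"])
E
```

```text
{'t': 0.0, 'q': array([-1.42940555e+00,  1.31165662e-01,  1.48923786e+00, -2.30162398e-05,
        1.52301747e+00, -8.54191844e-02]), 'dq': array([ 5.81520847e-05,  3.35330310e-04, -6.70731327e-05, -2.07829486e-03,
        2.80102445e-04, -3.84838236e-04]), 'joint_torque': array([-1.14041401e-05, -5.59847867e+01, -4.91753519e+01,  7.68774748e-02,
        3.60213860e-02, -1.35950499e-04]), 'tool_pos': array([ 0.1348971 , -0.58441149,  0.40370721]), 'orientation': array([-3.11959733e+00, -3.55304091e-01,  1.16392326e-04]), 'force': array([-0.28842559,  0.12908521,  0.01978643]), 'wrist_torque': array([-0.01566847, -0.00537563,  0.0181329 ]), 'gripper_force': 0.0, 'opening': 0.09274054812789148}
scene 513.6111025152 311.19976113269144 247.62311173536594 [[-0.81121293 -0.58457523  0.01433102  0.48890946]
 [-0.39352133  0.52763243 -0.75282467  0.1115479 ]
 [ 0.43252115 -0.61634067 -0.65806507  1.18815737]
 [ 0.          0.          0.          1.        ]]
side 509.80722647935403 316.0867477757038 243.98648189587655 [[-0.99993597  0.00420021  0.01050747  0.40785499]
 [-0.00617449  0.5756263  -0.81768957 -0.05744819]
 [-0.00948285 -0.8177021  -0.57556351  1.2056898 ]
 [ 0.          0.          0.          1.        ]]
```

View pics/scene0.png

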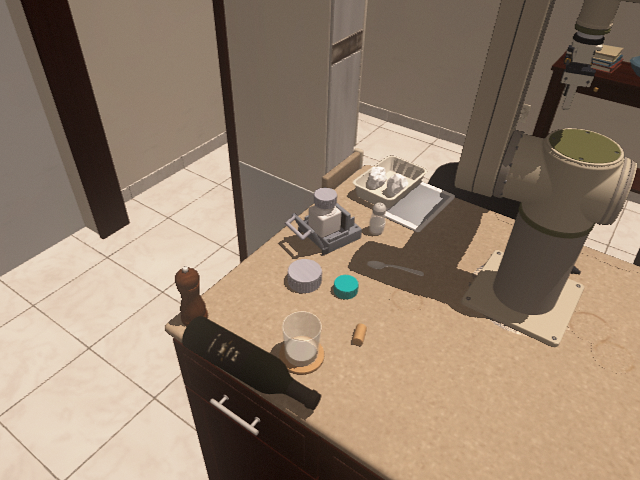

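View pics/side0.png

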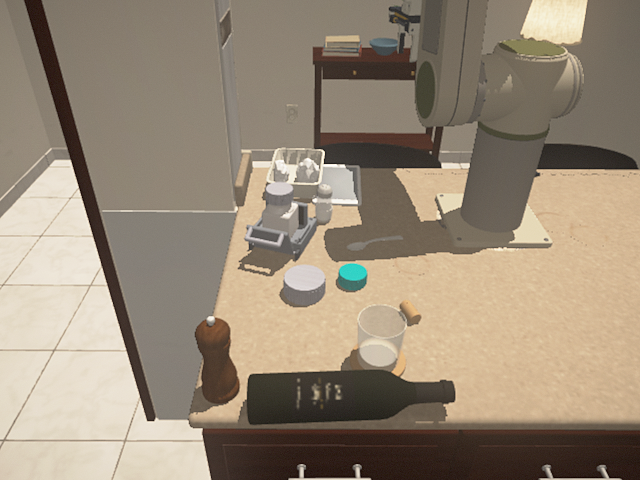

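The target cap is on the jar at scene (325,198) / side (279,192). The gate bar is at scene (298,228) / side (265,240), tipped towards world +y. The larger grey lid and the turquoise one on the worktop are decoys.

```bash
cat > h.py <<'E'
import numpy as np,cv2
from plant import robot
def cloud(n,d):
    c=robot.calibration(n);E=np.array(c["extrinsics"]);v,u=np.mgrid[:480,:640]
    P=np.stack([(u-c["cx"])/c["fx"]*d,(v-c["cy"])/c["fy"]*d,d],-1)
    W=(P-E[:3,3])@E[:3,:3]; W[d<=0]=np.nan; return W
E
python3 - <<'E'
from h import *
out=[]
for n,(u0,v0) in(("scene",(260,160)),("side",(225,150))):
    d=np.load(n+"0.npy");W=cloud(n,d);p=cv2.imread(f"pics/{n}0.png")
    for z in ((.137,.147),(.088,.1),(.125,.136)):
        R=W[v0:v0+110,u0:u0+140].reshape(-1,3);m=(R[:,2]>z[0])&(R[:,2]<z[1]);Q=R[m]
        print(n,z,m.sum(),np.nanmedian(Q,0),np.nanpercentile(Q,3,0),np.nanpercentile(Q,97,0))
    out.append(cv2.resize(p[v0:v0+110,u0:u0+130],None,fx=3,fy=3,interpolation=cv2.INTER_CUBIC))
    print(n,[ (a,W[a[1],a[0]].round(3)) for a in ([(325,193),(298,228),(378,208),(335,240),(380,180)] if n=="scene" else [(279,188),(265,240),(324,190),(290,235),(297,160),(242,180)])])
cv2.imwrite("pics/c0.png",np.hstack(out))
E
```

```text
scene (0.137, 0.147) 283 [0.48466368 0.11064074 0.14226837] [0.46014979 0.0837955  0.13779651] [0.50977863 0.1344047  0.14505125]
scene (0.088, 0.1) 290 [0.46756777 0.11259282 0.09294191] [ 0.3897834  -0.08361672  0.08826287] [0.61881164 0.14202731 0.0992655 ]
scene (0.125, 0.136) 81 [0.47180497 0.12854464 0.13045972] [0.45821194 0.10395444 0.12536718] [0.50372267 0.13545538 0.13578852]
scene [((325, 193), array([0.488, 0.106, 0.143])), ((298, 228), array([0.553, 0.128, 0.016])), ((378, 208), array([0.389, 0.011, 0.085])), ((335, 240), array([0.437, 0.13 , 0.036])), ((380, 180), array([ 0.486, -0.178,  0.03 ]))]
side (0.137, 0.147) 337 [0.4840856  0.11274645 0.14170597] [0.46014207 0.08354801 0.13759838] [0.5084579  0.13480153 0.14343779]
side (0.088, 0.1) 388 [0.48248027 0.12501257 0.09374661] [ 0.39555897 -0.13078737  0.08836057] [0.61873471 0.14302288 0.09935542]
side (0.125, 0.136) 170 [0.49068462 0.12728754 0.13075701] [ 0.45677748 -0.0848689   0.12540757] [0.61965431 0.13639189 0.13571497]
side [((279, 188), array([0.485, 0.111, 0.142])), ((265, 240), array([0.51 , 0.191, 0.07 ])), ((324, 190), array([0.391, 0.015, 0.085])), ((290, 235), array([0.463, 0.139, 0.047])), ((297, 160), array([ 0.46 , -0.283,  0.014])), ((242, 180), array([ 0.586, -0.073,  0.062]))]
```

View pics/c0.png

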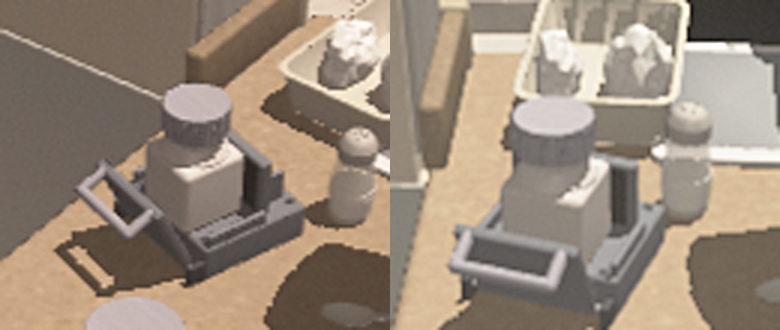

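The crop shows the jar, cap, ajar gate with bar towards +y and slightly +x, the back rest behind, and the salt shaker to the right. Next I fit the stand's direction from the cloud.

```bash
python3 - <<'E'
from h import *
A=[]
for n in("scene","side"):
    W=cloud(n,np.load(n+"0.npy")).reshape(-1,3)
    m=(abs(W[:,0]-.485)<.12)&(abs(W[:,1]-.12)<.12)&(W[:,2]>.006)&(W[:,2]<.16)
    Q=W[m];A.append(Q)
    sel=lambda q,b:q[b]
    # bar: dominant outer
    b=Q[(Q[:,1]>.165)&(Q[:,2]>.045)]
    print(n,"outer",len(b),b.mean(0).round(4),b.min(0).round(3),b.max(0).round(3))
    g=cv2.fitLine(b[:,:2].astype(np.float32),cv2.DIST_HUBER,0,.01,.01).ravel();print("line",g)
    j=Q[(Q[:,2]>.05)&(Q[:,2]<.092)&(np.hypot(Q[:,0]-.485,Q[:,1]-.11)<.046)]
    print("jar",len(j),cv2.minAreaRect(j[:,:2].astype(np.float32)))
    p=Q[(Q[:,2]<.032)&(Q[:,2]>.012)&(Q[:,0]<.56)];print("pl",cv2.minAreaRect(p[:,:2].astype(np.float32)))
A=np.vstack(A)
# topdown picture, 4px/mm... colour by z
im=np.zeros((600,600,3),np.uint8)
o=A[np.argsort(A[:,2])]
c=cv2.applyColorMap((o[:,2]/.16*255).astype(np.uint8)[:,None],cv2.COLORMAP_JET)[:,0]
for q,k in zip(o,c): cv2.circle(im,(int((q[0]-.365)*2500),int((.24-q[1])*2500)),2,k.tolist(),-1)
for i in range(0,600,50): cv2.line(im,(i,0),(i,5 if i%250 else 15),(255,255,255));cv2.line(im,(0,i),(5 if i%250 else 15,i),(255,255,255))
cv2.imwrite("pics/top.png",im)
E
```

```text
scene outer 276 [0.5    0.1818 0.0714] [0.462 0.165 0.045] [0.556 0.205 0.085]
line [0.9999656  0.00829239 0.5126568  0.18035743]
jar 478 ((0.4757576584815979, 0.1095123291015625), (0.0810832604765892, 0.055697500705718994), 57.27357482910156)
pl ((0.4612303376197815, 0.11951708793640137), (0.18644356727600098, 0.23419754207134247), 1.3127247095108032)
side outer 502 [0.5004 0.1812 0.07  ] [0.46  0.165 0.046] [0.551 0.209 0.083]
line [0.9979993  0.06322495 0.49692866 0.1808013 ]
jar 538 ((0.47372564673423767, 0.11899656057357788), (0.08427434414625168, 0.05353901535272598), 38.45207214355469)
pl ((0.46247243881225586, 0.06574830412864685), (0.19365063309669495, 0.11450594663619995), 64.00238800048828)
```

View pics/top.png

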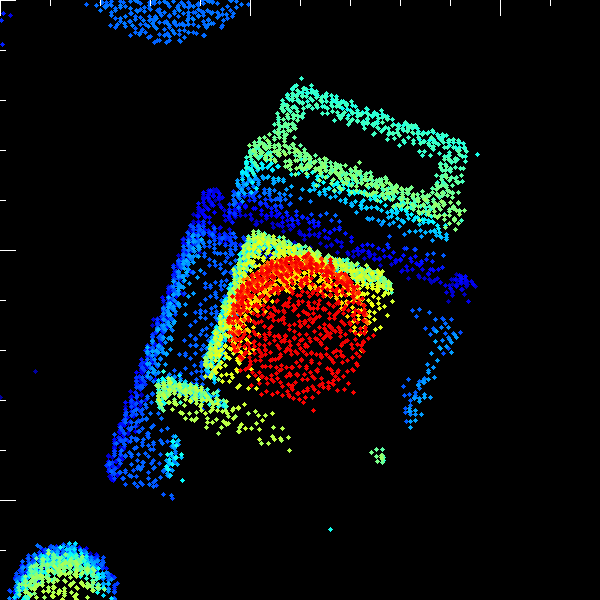

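The top-down plot has the bar running from px (297,92) to (460,145) and the jar's gate-side edge at the same ~18° slope. So stand +x points at about -108° in the world. The cap is at ~(0.485, 0.110). Next I refine these values and check the fridge clearance.

```bash
python3 - <<'E'
from h import *
for n in("scene","side"):
    W=cloud(n,np.load(n+"0.npy")).reshape(-1,3);W=W[np.isfinite(W[:,0])]
    a=np.radians(-18.3);e=np.array([np.cos(a),np.sin(a)]);u=np.array([-e[1],e[0]]) # u outward
    r=W[:,:2]-[.485,.11];s=r@e;o=r@u;z=W[:,2]
    def line(m):
        g=cv2.fitLine(W[m][:,:2].astype(np.float32),cv2.DIST_HUBER,0,.005,.005).ravel();return np.degrees(np.arctan(g[1]/g[0])).round(2),m.sum()
    b=(o>.078)&(o<.11)&(z>.045)&(z<.09)&(abs(s)<.045)
    bm=b&(abs(s-.004)<.022)
    print(n,"bar",line(bm),"o",np.percentile(o[bm],[3,50,97]).round(4),"z",np.percentile(z[bm],[3,50,97]).round(4),"s",np.percentile(s[b],[1,99]).round(4))
    f=(o>.02)&(o<.045)&(z>.05)&(z<.09)&(abs(s)<.03);print("jarface",line(f),np.median(o[f]))
    c=(z>.1385)&(z<.147)&(np.hypot(s,o)<.035);print("captop",cv2.minEnclosingCircle(W[c][:,:2].astype(np.float32)),np.median(z[c]))
    br=(o<-.02)&(o>-.06)&(z>.08)&(z<.095);print("rest o",np.percentile(o[br],[3,50,97]).round(4),"s",np.percentile(s[br],[2,98]).round(4))
    for y in(-.1,0,.05,.1,.15,.2,.25,.3):
        m=(abs(W[:,1]-y)<.02)&(z>.1)&(W[:,0]>.55)&(W[:,0]<.9);print(y,m.sum(),(np.min(W[m,0]).round(3),z[m].max().round(2)) if m.sum() else "",end=";")
    m=(W[:,0]>.55)&(W[:,0]<.66)&(z>.02)&(abs(W[:,1])<.4);print("\nxside",W[m].min(0),W[m].max(0))
E
```

```text
scene bar (np.float32(-17.62), np.int64(55)) o [0.0819 0.0876 0.0901] z [0.0645 0.0695 0.0721] s [-0.0332  0.0413]
jarface (np.float32(-16.32), np.int64(201)) 0.027435022123731567
captop ((0.48639822006225586, 0.10648893564939499), 0.030910015106201172) 0.14236646818816262
rest o [-0.0576 -0.0414 -0.0213] s [-0.0433  1.7627]
-0.1 7864 (np.float64(0.603), np.float64(0.52));0 0 ;0.05 0 ;0.1 0 ;0.15 0 ;0.2 0 ;0.25 0 ;0.3 0 ;
xside [ 0.55042785 -0.24015412  0.02004507] [0.65999209 0.18055538 0.5170835 ]
side bar (np.float32(-19.86), np.int64(106)) o [0.0818 0.0871 0.091 ] z [0.0621 0.0682 0.0714] s [-0.0341  0.0414]
jarface (np.float32(-18.04), np.int64(344)) 0.027581460728799703
captop ((0.4839911460876465, 0.10882981866598129), 0.03040539287030697) 0.14180368654156317
rest o [-0.0588 -0.0426 -0.0206] s [-0.0442  0.5084]
-0.1 12263 (np.float64(0.604), np.float64(0.46));0 0 ;0.05 0 ;0.1 0 ;0.15 0 ;0.2 0 ;0.25 0 ;0.3 0 ;
xside [ 0.55058627 -0.23880201  0.02003053] [0.6599991  0.18273868 0.45622041]
```

Emit:
apply_moves(
  series=[
    [[26,-24,0],[0,0,0]],
    [[27,-25,0],[0,0,0]],
    [[27,-25,0],[0,0,0]],
    [[27,-25,0],[0,0,0]],
    [[27,-25,0],[0,0,0]],
    [[27,-25,0],[0,0,0]],
    [[27,-25,0],[0,0,0]],
    [[27,-25,0],[0,0,0]],
    [[27,-25,0],[0,0,0]],
    [[27,-25,0],[0,0,0]],
    [[27,-25,0],[0,0,0]],
    [[0,0,0],[0,0,0]],
  ],
  claw=0,
  newtons=20,
)

```text
t: 1.1
tool_pos: [0.3642, -0.2466, 0.4045]
orientation: [-3.118, -0.363, -0.002]
force: [-0.0, -0.2, 0.4]
opening: 0.0174
gripper_force: 0.0
```

```bash
cat > go.py <<'E'
import sys
from h import *
from scipy.spatial.transform import Rotation as R
x,y,z,yaw=map(float,sys.argv[1:5])   # target TCP (m), tool-x yaw deg, pointing down
s=robot.read_state();r=R.from_rotvec(s["orientation"])
T=R.from_euler("z",yaw,degrees=True)*R.from_euler("x",180,degrees=True)
print("t",round(s["t"],2),"pos",s["tool_pos"].round(4),"F",s["force"].round(1),"open",round(s["opening"],4),"q",s["q"].round(2))
print("shift now-frame mm",(r.inv().apply(np.array([x,y,z])-s["tool_pos"])*1e3).round(1),"after-turn frame",(T.inv().apply(np.array([x,y,z])-s["tool_pos"])*1e3).round(1),"turn",(r.inv()*T).as_rotvec().round(4))
E
python3 go.py .524 .2151 .38 71.7
```

```text
t 1.1 pos [ 0.3642 -0.2466  0.4045] F [-0.  -0.2  0.4] open 0.0174 q [-0.71 -0.32  1.91  0.    1.55  0.63]
shift now-frame mm [ 261.7 -412.5   25.8] after-turn frame [488.5   6.8  24.5] turn [-8.0000e-04 -2.6000e-03 -1.0194e+00]
```

Emit:
apply_moves(
  series=[
    [[0,0,0],[0,0,-0.113]],
    [[0,0,0],[0,0,-0.113]],
    [[0,0,0],[0,0,-0.113]],
    [[0,0,0],[0,0,-0.113]],
    [[0,0,0],[0,0,-0.113]],
    [[0,0,0],[0,0,-0.113]],
    [[0,0,0],[0,0,-0.114]],
    [[0,0,0],[0,0,-0.114]],
    [[0,0,0],[0,0,-0.114]],
    [[0,0,0],[0,0,0]],
  ],
)

```text
t: 1.93
tool_pos: [0.3615, -0.2513, 0.4044]
orientation: [-2.545, -1.84, 0.0]
force: [-0.2, 0.1, -0.4]
opening: 0.0005
gripper_force: 0.0
```

Emit:
apply_moves(
  series=[
    [[40,0,0],[0,0,0]],
    [[41,0,0],[0,0,0]],
    [[41,0,0],[0,0,0]],
    [[41,0,0],[0,0,0]],
    [[41,0,0],[0,0,0]],
    [[41,0,0],[0,0,0]],
    [[41,0,0],[0,0,0]],
    [[41,0,0],[0,0,0]],
    [[41,0,0],[0,0,0]],
    [[41,0,0],[0,0,0]],
    [[40,0,0],[0,0,0]],
    [[40,0,0],[0,0,0]],
  ],
)

```text
t: 2.93
tool_pos: [0.5177, 0.2144, 0.4044]
orientation: [2.554, 1.829, -0.001]
force: [0.5, -0.7, 1.2]
opening: 0.0002
gripper_force: 0.0
```

```bash
python3 go.py .524 .2151 .218 71.7
```

```text
t 2.93 pos [0.5177 0.2144 0.4044] F [ 0.5 -0.7  1.2] open 0.0002 q [ 0.3   0.02  1.6  -0.    1.52  0.63]
shift now-frame mm [  2.7   5.8 186.4] after-turn frame [  2.6   5.8 186.4] turn [-0.0001  0.0003 -0.0088]
```

Emit:
apply_moves(
  series=[
    [[6,5,10],[0,0,0]],
    [[0,0,25],[0,0,0]],
    [[0,0,25],[0,0,0]],
    [[0,0,25],[0,0,0]],
    [[0,0,25],[0,0,0]],
    [[0,0,25],[0,0,0]],
    [[0,0,25],[0,0,0]],
    [[0,0,15],[0,0,0]],
    [[0,0,10],[0,0,0]],
    [[0,0,0],[0,0,0]],
    [[0,0,0],[0,0,0]],
  ],
)

```text
t: 3.85
tool_pos: [0.5241, 0.2164, 0.2197]
orientation: [-2.552, -1.832, 0.001]
force: [0.3, 0.2, -0.1]
opening: 0.0007
gripper_force: 0.0
```

```bash
python3 go.py .5133 .183 .238 71.7; python3 - <<'E'
from h import *
p,d=robot.read_camera("side");q,d=robot.read_camera("scene")
f=lambda p:cv2.resize(p,None,fx=3,fy=3,interpolation=cv2.INTER_CUBIC)
cv2.imwrite("pics/push1.png",np.hstack([f(q[120:280,230:360]),f(p[120:280,215:345])]))
E
```

```text
t 3.85 pos [0.5241 0.2164 0.2197] F [ 0.3  0.2 -0.1] open 0.0007 q [ 0.3   0.21  1.75 -0.    1.18  0.63]
shift now-frame mm [-35.1   0.4 -18.3] after-turn frame [-35.1   0.2 -18.3] turn [-0.0006  0.0004 -0.0064]
```

View pics/push1.png

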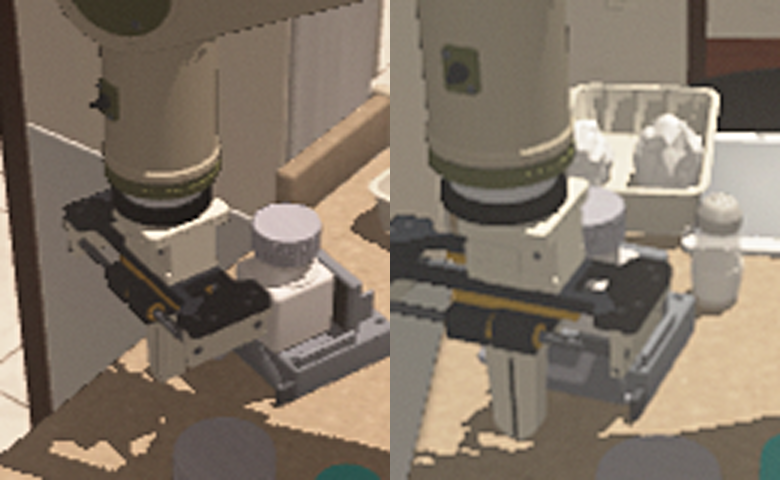

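The closed fingers hang outside the bar, reaching below it, with no contact yet. I start the push along the arc.

Emit:
apply_moves(
  series=[
    [[-5,0,0],[0,0,0]],
    [[-4,0,0],[0,0,0]],
    [[-2,0,-1],[0,0,0]],
    [[-2,0,-2],[0,0,0]],
    [[-2,0,-2],[0,0,0]],
    [[-2,0,-2],[0,0,0]],
    [[-2,0,-2],[0,0,0]],
    [[-2,0,-1.5],[0,0,0]],
    [[-2,0,-1.5],[0,0,0]],
    [[0,0,0],[0,0,0]],
  ],
)

```text
t: 4.78
tool_pos: [0.5169, 0.1948, 0.2325]
orientation: [-2.551, -1.834, -0.002]
force: [0.4, 3.6, 2.1]
opening: 0.0006
gripper_force: 1.6
```

```bash
python3 go.py .5133 .183 .238 71.7
```

```text
t 4.78 pos [0.5169 0.1948 0.2325] F [0.4 3.6 2.1] open 0.0006 q [0.27 0.15 1.79 0.   1.2  0.59]
shift now-frame mm [-12.3   0.4  -5.5] after-turn frame [-12.3   0.3  -5.5] turn [ 0.0005 -0.0009 -0.0046]
```

Emit:
apply_moves(
  series=[
    [[-2,0,-1.3],[0,0,0]],
    [[-2,0,-1.2],[0,0,0]],
    [[-2,0,-1],[0,0,0]],
    [[-2,0,-1],[0,0,0]],
    [[-2,0,-0.8],[0,0,0]],
    [[0,0,0],[0,0,0]],
  ],
)

```text
t: 5.28
tool_pos: [0.5142, 0.1858, 0.2384]
orientation: [2.551, 1.834, 0.005]
force: [0.6, 4.8, 4.5]
opening: 0.0008
gripper_force: 3.0
```

Emit:
apply_moves(
  series=[
    [[-1,0,-0.4],[0,0,0]],
    [[-1,0,-0.4],[0,0,0]],
    [[0,0,0],[0,0,0]],
  ],
)

```text
t: 5.53
tool_pos: [0.5136, 0.1842, 0.2393]
orientation: [-2.55, -1.834, -0.006]
force: [-0.1, 7.7, 4.8]
opening: 0.0005
gripper_force: 3.6
```

```bash
python3 go.py .5133 .183 .238 71.7
```

```text
t 5.53 pos [0.5136 0.1842 0.2393] F [-0.1  7.7  4.8] open 0.0005 q [0.25 0.13 1.81 0.   1.21 0.57]
shift now-frame mm [-1.2  0.   1.3] after-turn frame [-1.2  0.   1.3] turn [ 0.002  -0.0029 -0.0044]
```

Emit:
apply_moves(
  series=[
    [[-1,0,-0.4],[0,0,0]],
    [[-1,0,-0.4],[0,0,0]],
    [[-1,0,-0.3],[0,0,0]],
    [[0,0,0],[0,0,0]],
  ],
)

```text
t: 5.87
tool_pos: [0.5128, 0.1813, 0.2405]
orientation: [2.55, 1.834, 0.006]
force: [0.9, 7.1, 4.9]
opening: 0.0004
gripper_force: 3.6
```

Emit:
apply_moves(
  series=[
    [[-1,0,-0.3],[0,0,0]],
    [[-1,0,-0.3],[0,0,0]],
    [[0,0,0],[0,0,0]],
  ],
)

```text
t: 6.12
tool_pos: [0.5123, 0.1793, 0.2411]
orientation: [2.55, 1.834, 0.006]
force: [1.5, 7.6, 4.7]
opening: 0.0004
gripper_force: 3.5
```

Emit:
apply_moves(
  series=[
    [[-1,0,-0.3],[0,0,0]],
    [[-1,0,-0.3],[0,0,0]],
    [[-1,0,-0.2],[0,0,0]],
    [[0,0,0],[0,0,0]],
  ],
)

```text
t: 6.45
tool_pos: [0.5113, 0.1764, 0.2419]
orientation: [2.55, 1.834, 0.006]
force: [1.5, 6.1, 4.2]
opening: 0.0003
gripper_force: 3.3
```

Emit:
apply_moves(
  series=[
    [[-1,0,-0.2],[0,0,0]],
    [[-1,0,-0.2],[0,0,0]],
    [[0,0,0],[0,0,0]],
  ],
)

```text
t: 6.7
tool_pos: [0.5108, 0.1749, 0.2423]
orientation: [2.55, 1.834, 0.008]
force: [1.9, 8.9, 3.4]
opening: 0.0002
gripper_force: 4.7
```

Emit:
apply_moves(
  series=[
    [[-1,0,-0.2],[0,0,0]],
    [[-1,0,-0.2],[0,0,0]],
    [[0,0,0],[0,0,0]],
  ],
)

```text
t: 6.95
tool_pos: [0.5104, 0.174, 0.2426]
orientation: [-2.549, -1.834, -0.012]
force: [7.4, 17.5, -0.2]
opening: 0.0008
gripper_force: 9.1
```

Emit:
apply_moves(
  series=[
    [[-1,0,-0.2],[0,0,0]],
    [[-1,0,-0.1],[0,0,0]],
    [[0,0,0],[0,0,0]],
  ],
)

```text
t: 7.2
tool_pos: [0.51, 0.1732, 0.2428]
orientation: [-2.548, -1.833, -0.016]
force: [11.3, 25.2, -7.6]
opening: 0.0003
gripper_force: 13.5
```

The force has climbed steeply to about 28 N, so the gate is at its stop. I retreat and take a look.

Emit:
apply_moves(
  series=[
    [[5,0,0],[0,0,0]],
    [[10,0,0],[0,0,0]],
    [[15,0,0],[0,0,0]],
    [[10,0,-10],[0,0,0]],
    [[0,0,-30],[0,0,0]],
    [[0,0,-35],[0,0,0]],
    [[0,0,-35],[0,0,0]],
    [[0,0,-30],[0,0,0]],
    [[15,-25,0],[0,0,0]],
    [[20,-25,0],[0,0,0]],
    [[0,0,0],[0,0,0]],
    [[0,0,0],[0,0,0]],
  ],
  claw=1,
)

```text
t: 8.2
tool_pos: [0.4842, 0.2582, 0.3822]
orientation: [2.548, 1.837, 0.0]
force: [0.2, -0.8, 0.1]
opening: 0.0757
gripper_force: 0.0
```

```bash
python3 - <<'E'
from h import *
out=[]
for n in("scene","side"):
    p,d=robot.read_camera(n);out.append(cv2.resize(p[130:280,250:380] if n=="scene" else p[130:280,215:345],None,fx=3,fy=3,interpolation=cv2.INTER_CUBIC))
    W=cloud(n,d).reshape(-1,3);W=W[np.isfinite(W[:,0])]
    a=np.radians(-18.3);e=np.array([np.cos(a),np.sin(a)]);u=np.array([-e[1],e[0]])
    r=W[:,:2]-[.485,.11];s=r@e;o=r@u;z=W[:,2]
    b=(o>.05)&(o<.085)&(z>.06)&(z<.1)&(abs(s-.004)<.022)
    if b.sum():print(n,"bar",b.sum(),np.percentile(o[b],[3,50,97]).round(4),np.percentile(z[b],[3,50,97]).round(4))
    c=(z>.138)&(z<.147)&(np.hypot(s,o)<.04);q=W[c]
    print("cap",c.sum(),np.percentile(q,[1,99],0).mean(0).round(4),np.percentile(q,[1,99],0).round(4).tolist())
    f=(o>.01)&(o<.045)&(z>.05)&(z<.09)&(abs(s)<.03);print("jarface",f.sum(),np.median(o[f]) if f.sum() else "")
cv2.imwrite("pics/up1.png",np.hstack(out))
E
python3 go.py .4835 .1055 .36 71.7
```

```text
scene bar 56 [0.0535 0.0587 0.062 ] [0.0834 0.088  0.0911]
cap 264 [0.4831 0.1033 0.1422] [[0.4578, 0.0767, 0.1384], [0.5085, 0.13, 0.1461]]
jarface 214 0.03253745040266992
side bar 104 [0.0544 0.0587 0.0622] [0.0801 0.0871 0.0899]
cap 316 [0.4827 0.1049 0.1409] [[0.4566, 0.0787, 0.1382], [0.5089, 0.1311, 0.1437]]
jarface 377 0.03299738826868604
t 8.3 pos [0.4851 0.257  0.3816] F [ 0.1 -0.5 -0.8] open 0.0839 q [ 0.39  0.    1.66 -0.    1.48  0.72]
shift now-frame mm [-144.1   46.7   21.7] after-turn frame [-144.3   46.1   21.6] turn [ 0.0003  0.0008 -0.0041]
```

View pics/up1.png

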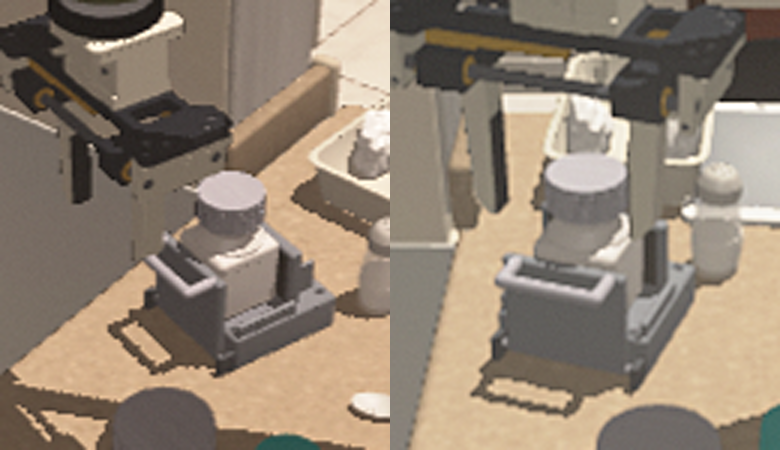

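The gate is fully up (bar at z≈84 mm, moved in 28 mm as predicted). The jar is braced and the cap centre is at ~(0.483, 0.1045). I move above it.

```bash
python3 go.py .483 .1045 .299 71.7
```

```text
t 8.3 pos [0.4851 0.257  0.3816] F [ 0.1 -0.5 -0.8] open 0.0839 q [ 0.39  0.    1.66 -0.    1.48  0.72]
shift now-frame mm [-145.1   46.5   82.7] after-turn frame [-145.4   45.9   82.6] turn [ 0.0003  0.0008 -0.0041]
```

Emit:
apply_moves(
  series=[
    [[-20,6,0],[0,0,0]],
    [[-25,8,0],[0,0,0]],
    [[-25,8,0],[0,0,0]],
    [[-25,8,0],[0,0,0]],
    [[-25,8,0],[0,0,0]],
    [[-25,8,0],[0,0,0]],
    [[0,0,0],[0,0,0]],
    [[0,0,0],[0,0,0]],
    [[0,0,0],[0,0,0]],
  ],
  claw=1,
)

```text
t: 9.05
tool_pos: [0.4826, 0.1047, 0.3814]
orientation: [-2.552, -1.832, 0.0]
force: [-0.4, 0.5, -0.4]
opening: 0.0932
gripper_force: 0.0
```

```bash
python3 go.py .483 .1045 .299 71.7;python3 - <<'E'
from h import *
p,d=robot.read_camera("wrist");c=robot.calibration("wrist");print(c["fx"],c["cx"],c["cy"],np.array(c["extrinsics"]).round(4).tolist())
cv2.imwrite("pics/w1.png",p);np.save("w1.npy",d)
E
```

```text
t 9.05 pos [0.4826 0.1047 0.3814] F [-0.4  0.5 -0.4] open 0.0932 q [ 0.11 -0.15  1.81  0.    1.48  0.44]
shift now-frame mm [-0.   0.4 82.4] after-turn frame [-0.   0.4 82.4] turn [-0.0003 -0.0001 -0.0062]
371.64829954431775 320.6074748786636 228.36254137230813 [[0.948, -0.3183, -0.0001, -0.4236], [-0.3064, -0.9127, 0.2703, 0.2184], [-0.0862, -0.2562, -0.9628, 0.4351], [0.0, 0.0, 0.0, 1.0]]
```

View pics/w1.png

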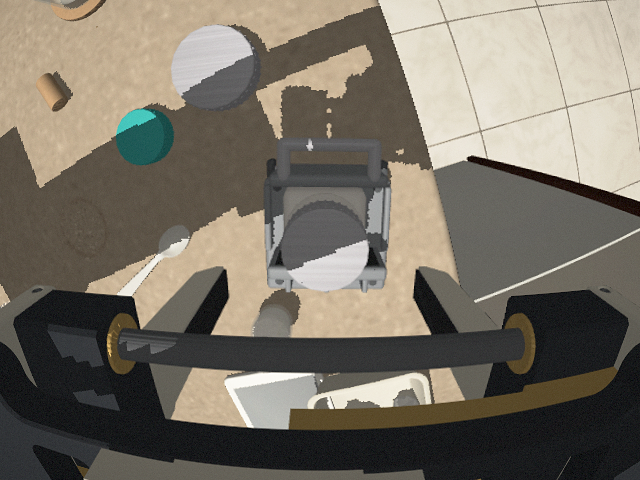

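The wrist view shows the cap at px (325,246), between the fingers (inner edges 228 and 414). The gate is closed and parallel. I cast rays to check the centring.

```bash
python3 - <<'E'
from h import *
c=robot.calibration("wrist");E=np.array(c["extrinsics"]);f=c["fx"]
d=np.load("w1.npy")
v,u=np.mgrid[:480,:640];X=np.stack([u-c["cx"],v-c["cy"]],-1);r=np.hypot(X[...,0],X[...,1])+1e-9;th=r/f
ray=np.dstack([X/r[...,None]*np.tan(th)[...,None],np.ones_like(r)])
W=(ray*d[...,None]-E[:3,3])@E[:3,:3];W[d<=0]=np.nan
for lo,hi in((.1385,.147),(.13,.1385)):
    m=(W[...,2]>lo)&(W[...,2]<hi)&(np.hypot(W[...,0]-.483,W[...,1]-.1045)<.045)
    q=W[m][:,:2].astype(np.float32)
    if len(q)>5:print(lo,len(q),cv2.minEnclosingCircle(q),np.percentile(q,[.5,99.5],0).mean(0),np.median(W[m][:,2]))
E
```

```text
0.1385 5695 ((0.48381006717681885, 0.10262054949998856), 0.028146039694547653) [0.48400591 0.10311578] 0.140330990258279
0.13 284 ((0.4841513931751251, 0.10339833796024323), 0.0286056287586689) [0.48490878 0.11017313] 0.13574712628443608
```

Emit:
apply_moves(
  series=[
    [[-1.5,1.8,8],[0,0,0]],
    [[0,0,18],[0,0,0]],
    [[0,0,18],[0,0,0]],
    [[0,0,15],[0,0,0]],
    [[0,0,12],[0,0,0]],
    [[0,0,8],[0,0,0]],
    [[0,0,3],[0,0,0]],
    [[0,0,0],[0,0,0]],
    [[0,0,0],[0,0,0]],
  ],
)

```text
t: 9.85
tool_pos: [0.4839, 0.1032, 0.3]
orientation: [2.55, 1.834, 0.001]
force: [-0.0, -0.2, 0.2]
opening: 0.0929
gripper_force: 0.0
```

Emit:
apply_moves(
  series=[
    [[0,0,0],[0,0,0]],
    [[0,0,0],[0,0,0]],
    [[0,0,0],[0,0,0]],
    [[0,0,0],[0,0,0]],
    [[0,0,0],[0,0,0]],
    [[0,0,0],[0,0,0]],
    [[0,0,0],[0,0,0]],
    [[0,0,0],[0,0,0]],
    [[0,0,0],[0,0,0]],
  ],
  claw=0,
  newtons=55,
)

```text
t: 10.6
tool_pos: [0.4838, 0.103, 0.2997]
orientation: [2.55, 1.834, 0.001]
force: [1.1, -0.5, 0.9]
opening: 0.0552
gripper_force: 55.0
```

```bash
python3 go.py .4838 .1027 .299 71.7; python3 -c "
from plant import robot;s=robot.read_state();print(s['wrist_torque'],s['gripper_force'])"
```

```text
t 10.6 pos [0.4838 0.103  0.2997] F [ 1.1 -0.5  0.9] open 0.0552 q [ 0.11 -0.08  1.9  -0.    1.32  0.43]
shift now-frame mm [-0.3  0.   0.7] after-turn frame [-0.3  0.   0.7] turn [ 0.0008 -0.0002 -0.0047]
[-0.18088843 -0.44716381 -0.00393118] 55.0000923871994
```

Emit:
apply_moves(
  series=[
    [[0,0,0],[0,0,-0.05]],
    [[0,0,0],[0,0,-0.05]],
    [[0,0,0],[0,0,-0.05]],
    [[0,0,0],[0,0,-0.05]],
    [[0,0,0],[0,0,0]],
  ],
  newtons=60,
)

```text
t: 11.02
tool_pos: [0.4837, 0.103, 0.2996]
orientation: [-2.353, -2.081, -0.001]
force: [1.3, 1.0, 1.1]
opening: 0.0554
gripper_force: 60.0
```

```bash
cat > st.py <<'E'
from plant import robot
import numpy as np
from scipy.spatial.transform import Rotation as R
s=robot.read_state();M=R.from_rotvec(s["orientation"]).as_matrix()
print(s["t"],s["tool_pos"].round(4),"F",s["force"].round(1),"T",s["wrist_torque"].round(2),"open",s["opening"].round(4),"yaw",np.degrees(np.arctan2(M[1,0],M[0,0])).round(2),"q6",s["q"][5].round(2))
E
python3 st.py; python3 - <<'E'
from h import *
p,d=robot.read_camera("scene");q,d=robot.read_camera("side");w,d=robot.read_camera("wrist")
f=lambda p:cv2.resize(p,(390,450),interpolation=cv2.INTER_CUBIC)
cv2.imwrite("pics/t1.png",np.hstack([f(q[130:280,215:345]),f(w[150:420,205:439])]))
E
```

```text
Traceback (most recent call last):
  File "st.py", line 5, in <module>
    print(s["t"],s["tool_pos"].round(4),"F",s["force"].round(1),"T",s["wrist_torque"].round(2),"open",s["opening"].round(4),"yaw",np.degrees(np.arctan2(M[1,0],M[0,0])).round(2),"q6",s["q"][5].round(2))
                                                                                                      ^^^^^^^^^^^^^^^^^^
AttributeError: 'float' object has no attribute 'round'
```

View pics/t1.png

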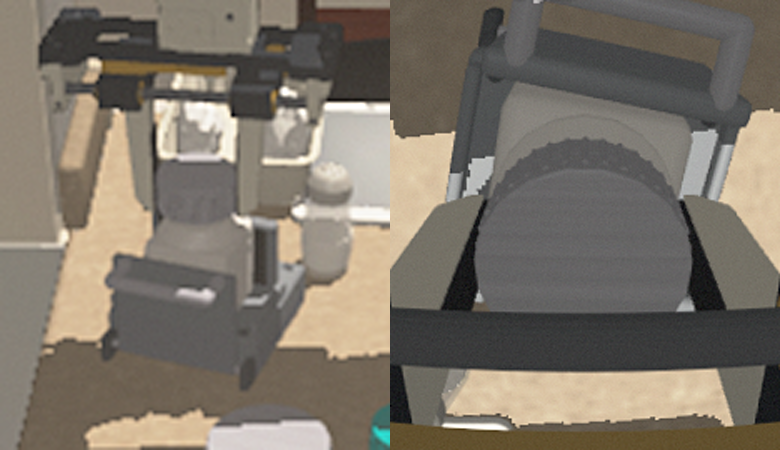

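The cap's brushed lines stay aligned with the gripper after 11°, while the jar stays square with the gate. So the cap is turning and I continue.

Emit:
apply_moves(
  series=[
    [[0,0,0],[0,0,-0.07]],
    [[0,0,0],[0,0,-0.07]],
    [[0,0,0],[0,0,-0.07]],
    [[0,0,0],[0,0,-0.07]],
    [[0,0,0],[0,0,-0.07]],
    [[0,0,0],[0,0,0]],
  ],
)

```text
t: 11.67
tool_pos: [0.4837, 0.1031, 0.2997]
orientation: [1.954, 2.46, 0.0]
force: [-0.3, 0.1, 3.4]
opening: 0.0555
gripper_force: 60.0
```

```bash
sed -i 's/s\["opening"\].round(4)/round(s["opening"],4)/' st.py; python3 st.py
```

```text
11.6667 [0.4837 0.1031 0.2997] F [-0.3  0.1  3.4] T [-0.09 -0.13  0.02] open 0.0555 yaw 103.09 q6 -0.12
```

Emit:
apply_moves(
  series=[
    [[0,0,-0.1],[0,0,-0.07]],
    [[0,0,-0.1],[0,0,-0.07]],
    [[0,0,-0.1],[0,0,-0.07]],
    [[0,0,-0.1],[0,0,-0.07]],
    [[0,0,-0.1],[0,0,-0.07]],
    [[0,0,0],[0,0,0]],
  ],
)

```text
t: 12.17
tool_pos: [0.4834, 0.1031, 0.2997]
orientation: [-1.498, -2.761, 0.001]
force: [-0.8, -0.2, 0.2]
opening: 0.0556
gripper_force: 60.0
```

```bash
python3 st.py
```

```text
12.1667 [0.4834 0.1031 0.2997] F [-0.8 -0.2  0.2] T [-0.04 -0.15  0.02] open 0.0556 yaw 123.03 q6 -0.47
```

Emit:
apply_moves(
  series=[
    [[0,0,-0.1],[0,0,-0.07]],
    [[0,0,-0.1],[0,0,-0.07]],
    [[0,0,-0.1],[0,0,-0.07]],
    [[0,0,-0.1],[0,0,-0.07]],
    [[0,0,0],[0,0,-0.07]],
    [[0,0,0],[0,0,-0.06]],
    [[0,0,0],[0,0,0]],
  ],
)

```text
t: 12.75
tool_pos: [0.4834, 0.103, 0.2999]
orientation: [-0.907, -3.007, 0.001]
force: [0.4, -0.3, -1.3]
opening: 0.0553
gripper_force: 60.0
```

```bash
python3 st.py
```

```text
12.75 [0.4834 0.103  0.2999] F [ 0.4 -0.3 -1.3] T [ 0.01 -0.2   0.02] open 0.0553 yaw 146.41 q6 -0.88
```

Emit:
apply_moves(
  series=[
    [[0,0,-0.5],[0,0,0]],
    [[0,0,-0.5],[0,0,0]],
    [[0,0,-0.5],[0,0,0]],
    [[0,0,-0.5],[0,0,0]],
    [[0,0,-0.5],[0,0,0]],
    [[0,0,-0.5],[0,0,0]],
    [[0,0,0],[0,0,0]],
  ],
)

```text
t: 13.33
tool_pos: [0.4837, 0.103, 0.3035]
orientation: [0.906, 3.008, 0.0]
force: [0.4, -0.8, -0.8]
opening: 0.0549
gripper_force: 60.0
```

```bash
python3 st.py; python3 - <<'E'
from h import *
q,d=robot.read_camera("scene");w,d=robot.read_camera("wrist")
f=lambda p:cv2.resize(p,(390,450),interpolation=cv2.INTER_CUBIC)
cv2.imwrite("pics/t2.png",np.hstack([f(q[130:280,250:380]),f(w[150:420,205:439])]))
E
```

```text
13.3333 [0.4837 0.103  0.3035] F [ 0.4 -0.8 -0.8] T [ 0.01 -0.11 -0.03] open 0.0549 yaw 146.47 q6 -0.88
```

View pics/t2.png

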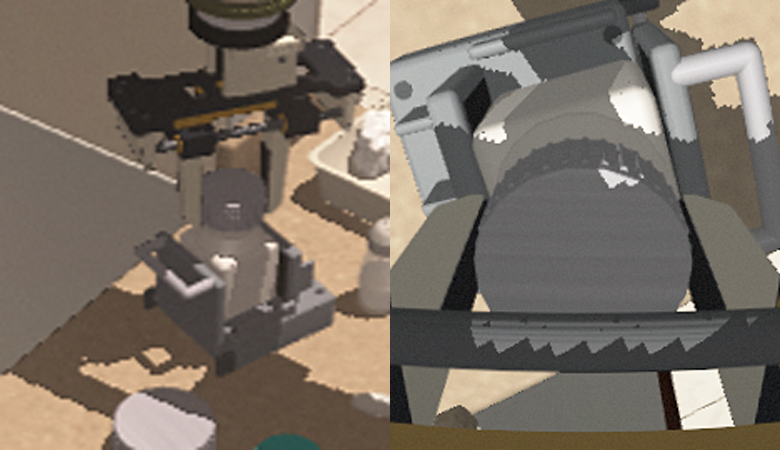

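The brushed lines are still aligned with the gripper, so the cap turned 75° with it. The jar stayed square in the stand and the load is only about 0.8 N, so the threads are free. I lift straight up.

Emit:
apply_moves(
  series=[
    [[0,0,-2],[0,0,0]],
    [[0,0,-3],[0,0,0]],
    [[0,0,-4],[0,0,0]],
    [[0,0,-4],[0,0,0]],
    [[0,0,-4],[0,0,0]],
    [[0,0,-4],[0,0,0]],
    [[0,0,-4],[0,0,0]],
    [[0,0,-4],[0,0,0]],
    [[0,0,-3],[0,0,0]],
    [[0,0,-3],[0,0,0]],
    [[0,0,0],[0,0,0]],
    [[0,0,0],[0,0,0]],
  ],
)

```text
t: 14.43
tool_pos: [0.4837, 0.103, 0.3385]
orientation: [0.905, 3.008, 0.0]
force: [0.0, 0.3, -0.4]
opening: 0.0556
gripper_force: 60.0
```

```bash
python3 st.py; python3 - <<'E'
from h import *
q,d=robot.read_camera("scene");w,d=robot.read_camera("side")
f=lambda p:cv2.resize(p,(390,450),interpolation=cv2.INTER_CUBIC)
cv2.imwrite("pics/t3.png",np.hstack([f(q[130:280,250:380]),f(w[130:280,215:345])]))
E
```

```text
14.4333 [0.4837 0.103  0.3385] F [ 0.   0.3 -0.4] T [ 0.03 -0.14 -0.  ] open 0.0556 yaw 146.49 q6 -0.88
```

View pics/t3.png

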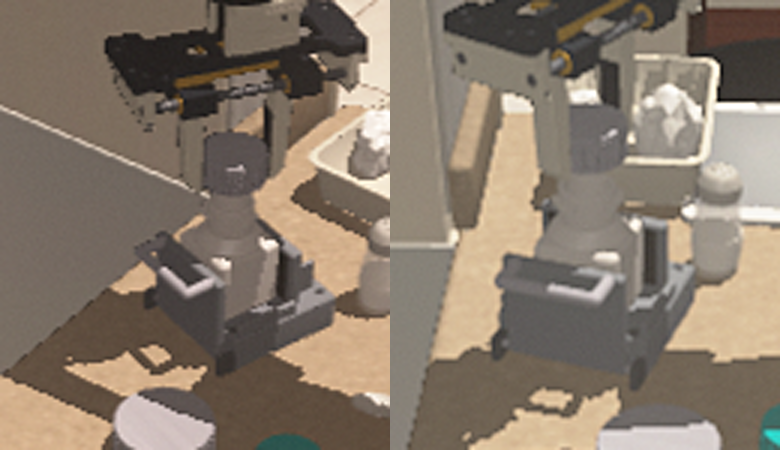

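The cap is held level above the jar's bare neck, about 23 mm clear of the rim. The jar still stands braced behind the closed gate. I hand the job in.

```bash
python3 -c "
from plant import robot;print(robot.close_job())"
```

```text
the job is handed in; nothing more can be done
None
```

The gate is fully up and bracing the jar, the cap was unscrewed about 75° and is held level about 23 mm above the jar's rim, the jar stayed in the stand, and the job was handed in at about 14.5 s with no verdict shown.

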